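# Put the piled-up RF modules back in the kit tray

## Robot

A 6-joint arm with a two-finger parallel gripper is mounted at the origin on the work surface. World frame = base frame: x ahead of the robot, y to its left, z up, the work surface at z = 0. Lengths are in m, angles in degrees, forces in N, time in s.
With the tool pointing down it reaches from about 0.35 to 0.875 m from the base axis. Payload 4.2 kg.
Tool frame: the origin (TCP) lies midway between the tips of the shut fingers; the grasp point (between the pads) lies 19 mm behind it; z points along the fingers, y is the line along which they close (so a half turn about z gives the same grasp; the last joint's range is limited). The gripper opens to 87 mm and grips with 3 to 60 N. Pads are 19 mm wide; open, the fingers measure 117 mm over their backs; the gripper's body (75 mm by 190 mm) begins 51 mm behind the grasp point.
Start: joints at [-58.579, 22.042, 0.453, 0, -68.411, -14.817], TCP at [0.179, -0.599, 0.223] pointing down, gripper open.
Joint ranges: [-179.83, 179.83], [-69.29, 118.12], [-61.27, 80.66], [-181.25, 117.63], [-171.15, -9.14], [-177.46, 177.46]. Speed limits (degrees/s): [159.86, 159.86, 180, 180, 180, 180].

## Interface

Orientations are given as [roll, pitch, yaw] about the fixed x, y, z axes, in that order (R = Rz(yaw) Ry(pitch) Rx(roll)).
In Python, from workcell import env gives the robot as it stands. The module is installed in compiled form; this text tells all that it offers. Calls block until the motion is done:
- env.goto(position, orientation): joint-space move of the TCP to a pose.
- env.move_straight(position, rotation=None, rate=0.15, force_limit=None): straight line of the TCP; rotation=None keeps the orientation; rate is the mean speed in m/s. With force_limit (N) it stops when the force on the tool has changed by that much, and returns True; else False.
- env.set_joints(angles): joint-space move.
- env.gripper_to(opening, grasp_force=None): opening from 0.0 (shut) to 1.0 (fully open); grasp_force is the grip in N (None keeps the last); returns when the fingers have stopped.
- env.dwell(seconds).
- env.inverse_kinematics(position, orientation): joint angles nearest the present ones, or None.
- env.read_state(): the state.
- env.grab_frame(name): name is "side" or "top" or "wrist"; returns a dict with "image" (420x560x3 uint8, blue, green, red), "fx", "fy", "cx", "cy" (pixels), "position" and "orientation" of the camera in the world. Camera axes: x right, y up, looking along -z (the intrinsics and any distortion apply to the point x, -y, -z); pixel columns grow to the right and rows downward; lengths in m; the calibration is good to about 2 mm. A picture is of the moment at which its call begins. There is no depth.
A pose or a line that the arm cannot do raises env.Unreachable and nothing moves.
- env.close_job(): hands the job in; it is judged then, once.
Trained networks look in a picture, given as the dict that the camera call returned (one of the last four; its "shot" number tells which), for a name from the list of things; names that differ only in an ending like _2 or _b are one class to them, and where a whole thing is asked for, a point or a joint stands for the part that bears it (a point fixed in the world has none). Each returns a list of dicts, best first, with "score" (0 to 1); they miss things now and then, are a little off and sometimes report something else, mostly with a low value. They report only what shows in the picture. A call takes as long as a camera call. They do not tell look-alikes from the thing itself.
- env.search_frame(picture, thing): "xyz" ([x, y, z] in m, in world coordinates, good to about 4 mm: the middle of the surface that is visible of it).
- env.trace(picture, thing): "mask" (420x560 bool, what is visible of it).
The state is a dict: "clock": time; "joint_positions": joint angles; "qvel": joint speeds; "joint_torque": joint torques, N m; "position": TCP position; "tool_rot": TCP orientation; "force": force on the tool from outside, world axes, zero at the start; "wrist_torque": the same for the moment, N m; "opening": opening from 0.0 (shut) to 1.0 (fully open); "finger_force": force on a finger pad.
Only numpy, scipy, OpenCV 4.12 (cv2) and the standard library are available. Lean on these libraries where they do the work, as an engineer would, in place of code of your own. Each camera call takes 0.05 s, during which the arm holds its last target. There are 200 camera calls.

## Task

After the measurement the five RF modules (amplifier, filter, splitter, mixer and dummy load) were left in two piles on the blue antistatic mat. Take the piles apart from the top and put every module back in the kit tray, upright and flat on the floor of the nest whose pocket has its own outline. Set them down gently: none may fall, be dropped or be knocked off its pile.

Things in the scene. Friction and masses are not known exactly. Their poses are not given: they have to be found in the camera images.
- amp_center (a point): RF amplifier: oblong housing 96 x 58 mm with a dark finned heat sink as its top (fins along its length), with small brass coaxial connectors standing 10 mm out of its two x ends. The body is 35 mm high; this point is its centre, 17.5 mm above its underside; z is up; its x axis runs along its length; grip it across the 58 mm (its y axis). It lies flat in one of the two piles.
- filter_center (a point): band-pass filter: long slim bare-metal bar 112 x 34 mm with a row of six flush round tuners on top, with small brass coaxial connectors standing 10 mm out of its two x ends. The body is 35 mm high; this point is its centre, 17.5 mm above its underside; z is up; its x axis runs along its length; grip it across the 34 mm (its y axis). It lies flat in one of the two piles.
- splitter_center (a point): power splitter: square grey-painted die-cast box 60 x 60 mm with a lid and a small white plate on top, with small brass coaxial connectors standing 10 mm out of its two x ends. The body is 35 mm high; this point is its centre, 17.5 mm above its underside; z is up; one connector on its -x face, two on its +x face, so grip it across y (60 mm). It lies flat in one of the two piles.
- mixer_center (a point): mixer: small oblong bare die-cast box 80 x 38 mm with a lid and a small white plate on top, with small brass coaxial connectors standing 10 mm out of its two x ends. The body is 35 mm high; this point is its centre, 17.5 mm above its underside; z is up; its x axis runs along its length; grip it across the 38 mm (its y axis). It lies flat in one of the two piles.
- load_center (a point): dummy load: dark round finned body 46 mm in diameter standing on its flat end, with a 16 mm coaxial connector that stands 10 mm above the 35 mm body. The body is 35 mm high; this point is its centre, 17.5 mm above its underside; z is up; it may be gripped from any side and its yaw does not matter. It lies flat in one of the two piles.
- nest_amp_floor (a point): Nest for the RF amplifier: fixed black insert, 92 mm (x) by 140 mm (y), one of six side by side in the aluminium kit tray, with an oblong pocket 108 mm long, 70 mm wide. This point is the centre of the pocket's grey floor, 9 mm above the bench; the pocket's length runs along y. The rim stands 6 mm above the floor; a 36 mm wide finger notch crosses the pocket's middle along x. Either way round will do.
- nest_filter_floor (a point): Nest for the band-pass filter: fixed black insert, 92 mm (x) by 140 mm (y), one of six side by side in the aluminium kit tray, with a long slim pocket 124 mm long, 46 mm wide. This point is the centre of the pocket's grey floor, 9 mm above the bench; the pocket's length runs along y. The rim stands 6 mm above the floor; a 36 mm wide finger notch crosses the pocket's middle along x. Either way round will do.
- nest_splitter_floor (a point): Nest for the power splitter: fixed black insert, 92 mm (x) by 140 mm (y), one of six side by side in the aluminium kit tray, with a square pocket 72 x 72 mm. This point is the centre of the pocket's grey floor, 9 mm above the bench; the pocket's length runs along y. The rim stands 6 mm above the floor; a 36 mm wide finger notch crosses the pocket's middle along x. Either way round will do.
- nest_mixer_floor (a point): Nest for the mixer: fixed black insert, 92 mm (x) by 140 mm (y), one of six side by side in the aluminium kit tray, with a short oblong pocket 92 mm long, 50 mm wide. This point is the centre of the pocket's grey floor, 9 mm above the bench; the pocket's length runs along y. The rim stands 6 mm above the floor; a 36 mm wide finger notch crosses the pocket's middle along x. Either way round will do.
- nest_load_floor (a point): Nest for the dummy load: fixed black insert, 92 mm (x) by 140 mm (y), one of six side by side in the aluminium kit tray, with a round pocket 58 mm in diameter. This point is the centre of the pocket's grey floor, 9 mm above the bench; the pocket's length runs along y. The rim stands 6 mm above the floor; a 36 mm wide finger notch crosses the pocket's middle along x.
Not all that is in view belongs to the job. What is shaped like the part that bears filter_center but turquoise is not meant. Leave any green look-alike of the part that bears mixer_center alone.

How it is judged:
By the outcome, as a careful person would: the job done as asked, in the order asked, and still so for the second after the job is handed in, with the robot touching nothing.
It also fails if it takes over 112 s, if anything falls off the work surface, if the arm or the gripper's body presses on something with over 40 N, if the wrist force passes 120 N, or if a joint passes its speed limit or range.

## Working session

There is one attempt and no reset: what is moved stays moved. The work goes in short steps, each a Python script; the robot and the scene stay as the last script left them, time stands still between calls to the robot, and variables do not carry over. Pictures are saved under pics/ and viewed, at most 14 in all, crops included, and the job is handed in when it is done.

```bash
mkdir -p pics; python3 - <<'E'
from workcell import env
import cv2
print(env.read_state()['clock'])
for c in ["top","side"]:
    f=env.grab_frame(c); cv2.imwrite(f"pics/{c}0.png",f["image"])
    print(c,{k:v for k,v in f.items() if k!="image"})
    for n in ["amp","filter","splitter","mixer","load"]:
        for s in (n+"_center",):
            print(n,[(round(d['score'],2),[round(float(x),3) for x in d['xyz']]) for d in env.search_frame(f,s)])
    if c=="top":
        for n in ["amp","filter","splitter","mixer","load"]:
            print('nest',n,[(round(d['score'],2),[round(float(x),3) for x in d['xyz']]) for d in env.search_frame(f,f"nest_{n}_floor")])
E
```

```text
0.0
top {'fx': 396.579616809023, 'fy': 396.579616809023, 'cx': 280.8461091445924, 'cy': 213.43183813653863, 'position': array([0.35176166, 0.04672782, 0.90129451]), 'orientation': array([  5.92654077,  -0.89997506, -91.54687782]), 'shot': 1}
amp [(0.86, [0.609, 0.116, 0.033])]
filter [(0.59, [0.333, 0.386, 0.033]), (0.56, [0.608, 0.136, 0.07])]
splitter [(0.51, [0.441, 0.172, 0.042])]
mixer [(0.81, [0.431, 0.201, 0.074]), (0.81, [0.258, 0.228, 0.035]), (0.66, [0.456, -0.106, 0.009])]
load [(0.86, [0.446, 0.191, 0.109]), (0.6, [0.609, 0.117, 0.03])]
nest amp [(0.67, [0.546, -0.116, 0.018]), (0.56, [0.64, -0.123, 0.013])]
nest filter [(0.85, [0.455, -0.105, 0.01])]
nest splitter [(0.66, [0.442, -0.245, 0.016])]
nest mixer [(0.59, [0.631, -0.269, 0.017])]
nest load [(0.75, [0.547, -0.111, 0.015])]
side {'fx': 510.7834059344211, 'fy': 510.7834059344211, 'cx': 271.6356572792169, 'cy': 207.2574542666248, 'position': array([0.04712745, 0.94969467, 0.97445737]), 'orientation': array([  48.29736197,   -0.3487994 , -156.06683352]), 'shot': 2}
amp [(0.84, [0.606, 0.162, 0.024])]
filter [(0.82, [0.326, 0.4, 0.036]), (0.62, [0.605, 0.149, 0.07])]
splitter [(0.61, [0.455, 0.227, 0.026])]
mixer [(0.82, [0.432, 0.213, 0.064]), (0.72, [0.248, 0.245, 0.029])]
load [(0.71, [0.449, 0.205, 0.105])]
```

View pics/top0.png

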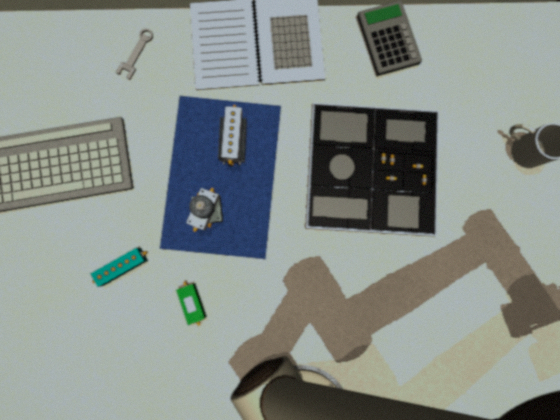

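View pics/side0.png

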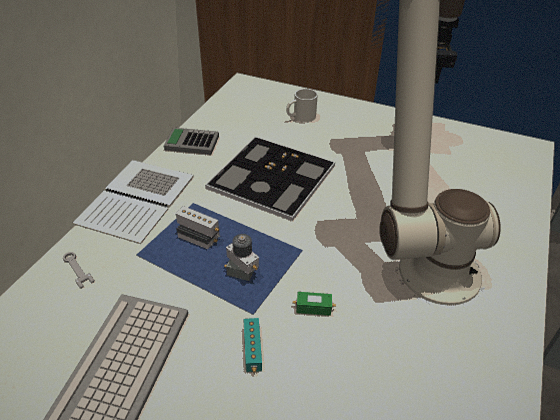

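The top view shows two piles on the mat: filter over amp at about (232,135), and load over mixer over splitter at about (203,207). The turquoise bar (118,267) and green box (190,303) lie off the mat and are the decoys. The filter is the bare-metal bar and the mixer is the bare box, both in the piles.

By pocket outline, the tray nests are:
- amp (343,127)
- load (342,166)
- filter (340,207)
- mixer (405,131)
- splitter (403,211)
- the nest at (405,168) holds brass adapters and isn't part of the job

Next I'll look with the wrist camera.

```bash
cat > h.py <<'E'
from workcell import env
import cv2, numpy as np
from scipy.spatial.transform import Rotation as R
def rays(f,px):
    px=np.atleast_2d(px).astype(float)
    d=np.c_[(px[:,0]-f["cx"])/f["fx"],-(px[:,1]-f["cy"])/f["fy"],-np.ones(len(px))]
    return d@R.from_euler("xyz",f["orientation"],degrees=True).as_matrix().T
def toplane(f,px,z):
    d=rays(f,px); p=np.array(f["position"]); return (p+d*((z-p[2])/d[:,2])[:,None])[:,:2]
def topix(f,P):
    M=R.from_euler("xyz",f["orientation"],degrees=True).as_matrix()
    q=(np.atleast_2d(P)-f["position"])@M
    return np.c_[f["cx"]+f["fx"]*q[:,0]/-q[:,2],f["cy"]-f["fy"]*q[:,1]/-q[:,2]]
def rect(f,mask,z):
    m=mask.astype(np.uint8); c=max(cv2.findContours(m,0,1)[0],key=cv2.contourArea)
    w=toplane(f,c[:,0],z); (cx,cy),(a,b),t=cv2.minAreaRect((w*1000).astype(np.float32))
    if a<b: a,b,t=b,a,t+90
    return round(cx/1e3,4),round(cy/1e3,4),round(a,1),round(b,1),round((t+90)%180-90,1)
E
python3 - <<'E'
from h import *
f=env.grab_frame("top")
g=cv2.cvtColor(f["image"],cv2.COLOR_BGR2GRAY)
roi=np.zeros_like(g); roi[108:230,312:436]=g[108:230,312:436]
m=(roi>70).astype(np.uint8)
n,l,s,c=cv2.connectedComponentsWithStats(m)
for i in range(1,n):
    if s[i,4]>200: print(c[i].round(),rect(f,l==i,0.009))
env.goto([0.53,-0.19,0.42],[180,0,0]); f=env.grab_frame("wrist"); cv2.imwrite("pics/w_tray.png",f["image"]); print(f["position"],f["orientation"],f["fx"])
env.goto([0.50,0.15,0.35],[180,0,0]); f=env.grab_frame("wrist"); cv2.imwrite("pics/w_pile.png",f["image"]); print(f["position"],f["orientation"])
print(env.read_state()["clock"])
E
```

```text
[343. 127.] (0.6428, -0.12, 106.5, 69.5, 84.4)
[405. 130.] (0.6302, -0.2639, 88.4, 48.9, 83.9)
[342. 167.] (0.5488, -0.1131, 55.4, 53.8, 88.6)
[403. 211.] (0.4422, -0.2477, 72.6, 70.5, -5.3)
[340. 207.] (0.4547, -0.1038, 124.2, 47.4, 83.8)
[ 0.61039417 -0.19054809  0.58203636] [-1.68987064e+01  6.95167642e-02 -8.99579960e+01] 346.15858458023996
[0.58079811 0.1492422  0.51284335] [-1.68212003e+01  6.80700163e-02 -8.99535246e+01]
4.375
```

View wrist.

View pics/w_tray.png

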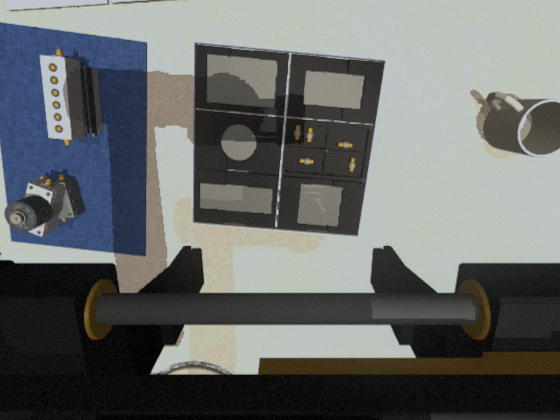

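View pics/w_pile.png

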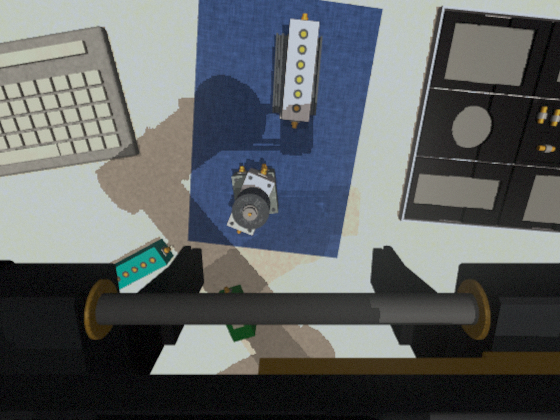

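The wrist view confirms the layout, with the load leaning over the mixer at about (250,208) and the filter at (300,65). I'll fit known shapes to the network masks from all three cameras.

```bash
cat >> h.py <<'E'
from scipy.optimize import minimize
DIM=dict(amp=(.096,.058),filter=(.112,.034),splitter=(.060,.060),mixer=(.080,.038),load=(.046,.046))
def box(L,W,z0,z1): return np.array([[x,y,z] for x in(-L/2,L/2) for y in(-W/2,W/2) for z in(z0,z1)])
def cyl(D,z0,z1):
    t=np.linspace(0,2*np.pi,40); return np.array([[D/2*np.cos(a),D/2*np.sin(a),z] for a in t for z in(z0,z1)])
def parts(n):
    if n=="load": return [cyl(.046,0,.035),cyl(.016,.035,.045)]
    L,W=DIM[n]; b=[box(L,W,0,.035)]
    if n=="splitter": return b
    return b+[box(L+.02,.008,.0135,.0215)]
def render(f,n,x,y,yaw,z0,S=3):
    im=np.zeros((420*S,560*S),np.uint8); M=R.from_euler("z",yaw,degrees=True).as_matrix()
    for P in parts(n):
        p=topix(f,P@M.T+[x,y,z0])
        cv2.fillConvexPoly(im,np.round(cv2.convexHull(((p+.5)*S).astype(np.float32))).astype(np.int32),1)
    return im>0
def fit(views,n,g,z0,yaws):
    S=3; ms=[(f,np.kron(m,np.ones((S,S),bool)),np.kron(i,np.ones((S,S),bool)) if i is not None else None) for f,m,i in views]
    def cost(v):
        c=0
        for f,m,ig in ms:
            r=render(f,n,v[0]/1e3,v[1]/1e3,v[2],z0)
            if ig is not None: r&=~ig
            c+=1-(r&m).sum()/(r|m).sum()
        return c/len(ms)
    best=None
    for yw in yaws:
        x0=np.array([g[0]*1e3,g[1]*1e3,yw])
        r=minimize(cost,x0,method="Nelder-Mead",options=dict(initial_simplex=x0+np.array([[0,0,0],[12,0,0],[0,12,0],[0,0,15]]),xatol=.05,fatol=1e-4,maxiter=120))
        if best is None or r.fun<best.fun: best=r
    return best.x.round(1),round(best.fun,3)
def mask(f,n,g):
    """mask of n nearest to the world point g, or None"""
    c=topix(f,g)[0]; o=[]
    for d in env.trace(f,n+"_center"):
        ys,xs=np.nonzero(d["mask"])
        o.append((np.hypot(xs.mean()-c[0],ys.mean()-c[1]),d["mask"],d["score"]))
    o=[q for q in o if q[0]<25]
    return max(o,key=lambda q:q[2])[1] if o else None
E
python3 - <<'E'
from h import *
fs={c:env.grab_frame(c) for c in("wrist","top","side")}
for n,g,z0,yaws in(("load",(.446,.198,.09),.07,[0]),("filter",(.607,.142,.06),.035,[-10,0,10])):
    V=[]
    for c,f in fs.items():
        m=mask(f,n,g)
        if m is None: print(n,c,"none");continue
        V.append((f,m,None)); print(n,c,fit(V[-1:],n,g,z0,yaws))
    print(n,"all",fit(V,n,g,z0,yaws))
f=fs["wrist"];print(f["cx"],f["cy"])
# tray from saved wrist picture
im=cv2.imread("pics/w_tray.png",0); ff=dict(f,position=[.61039417,-.19054809,.58203636],orientation=[-16.8987,.0695,-89.958])
for u,v,x,y in((240,75,.6428,-.12),(335,90,.6302,-.2639),(238,142,.5488,-.1131),(320,205,.4422,-.2477),(236,198,.4547,-.1038)):
    e=topix(ff,[x,y,.009])[0]; mk=(im>42).astype(np.uint8); h=cv2.floodFill(mk,None,(u,v),2)
    print(e.round(),rect(ff,mk==2,.009))
E
```

```text
load wrist (array([453.1, 195.3,  11.5]), np.float64(0.034))
load top (array([454.5, 195. ,  -2.2]), np.float64(0.046))
load side (array([457.1, 192.6,  12. ]), np.float64(0.065))
load all (array([454.5, 195.1,  12.7]), np.float64(0.074))
filter wrist (array([616.4, 135.3,  -5.7]), np.float64(0.044))
filter top (array([604.1, 147.2,  19.5]), np.float64(0.919))
filter side (array([618.4, 133.4,  -6.2]), np.float64(0.101))
filter all (array([616. , 135.1,  -5.8]), np.float64(0.365))
286.7778116242883 208.14263656408008
[242.  81.] (0.4202, -0.2046, 1070.1, 669.8, -89.9)
[334.  90.] (0.4202, -0.2046, 1070.1, 669.8, -89.9)
[240. 142.] (0.4202, -0.2046, 1070.1, 669.8, -89.9)
[320. 205.] (0.4202, -0.2046, 1070.1, 669.8, -89.9)
[237. 198.] (0.4202, -0.2046, 1070.1, 669.8, -89.9)
```

```bash
cat >> h.py <<'E'
def pick(x,y,yaw,z0,w,force=25,up=.22,h=.007):
    """tool yaw; z0 underside; w gripped width"""
    o=min(1,(w+.022)/.087); q=[180,0,yaw]
    env.goto([x,y,z0+h+.06],q) if env.read_state()["position"][2]>.2 else None
    env.gripper_to(o)
    env.move_straight([x,y,z0+h],rate=.1)
    env.gripper_to(0,grasp_force=force)
    s=env.read_state(); print("grip",round(s["opening"]*87,1),"mm",np.round(s["finger_force"],1))
    env.move_straight([x,y,z0+h+.02],rate=.06); env.move_straight([x,y,up],rate=.25)
def place(x,y,yaw,w,h=.007):
    q=[180,0,yaw]; z=.009+h
    env.goto([x,y,.2],q); env.move_straight([x,y,z+.02],rate=.2)
    hit=env.move_straight([x,y,z-.003],rate=.03,force_limit=5)
    s=env.read_state(); print("placed z err mm",round((s["position"][2]-z)*1e3,1),hit,"opening",round(s["opening"]*87,1))
    env.gripper_to(min(1,(w+.02)/.087)); env.move_straight([x,y,.2],rate=.25)
    print("clock",env.read_state()["clock"])
E
python3 - <<'E'
from h import *
im=cv2.imread("pics/w_tray.png",0); ff=dict(fx=346.15858,fy=346.15858,cx=286.7778,cy=208.1426,position=[.61039417,-.19054809,.58203636],orientation=[-16.8987,.0695,-89.958])
for x,y in((.6428,-.12),(.6302,-.2639),(.5488,-.1131),(.4422,-.2477),(.4547,-.1038)):
  for T in (55,70,):
    n,l,s,c=cv2.connectedComponentsWithStats((im>T).astype(np.uint8)); u,v=topix(ff,[x,y,.009])[0].round().astype(int)
    print(T,im[v,u],rect(ff,l==l[v,u],.009) if l[v,u] else None)
pick(.4545,.195,0,.07,.046,force=20,up=.25)
E
```

```text
55 81 (0.6435, -0.1199, 109.1, 71.9, 85.5)
70 81 (0.6439, -0.1195, 108.6, 69.8, 85.1)
55 143 (0.5124, -0.1769, 1014.7, 484.2, -90.0)
70 143 (0.6307, -0.2624, 92.8, 51.6, 84.8)
55 131 (0.5476, -0.1105, 57.6, 56.4, -47.0)
70 131 (0.5475, -0.111, 56.3, 54.6, -29.3)
55 135 (0.4428, -0.2463, 79.9, 73.7, -4.7)
70 135 (0.4424, -0.2462, 73.7, 72.4, -4.9)
55 124 (0.4547, -0.1024, 124.9, 47.9, 84.7)
70 124 (0.4548, -0.1028, 123.7, 47.2, 85.1)
grip 45.8 mm 20.0
```

```bash
python3 - <<'E'
from h import *
place(.5485,-.1118,0,.046)
env.goto([.40,.19,.32],[180,0,0])
fs={c:env.grab_frame(c) for c in("wrist","top","side")}
cv2.imwrite("pics/w2.png",fs["wrist"]["image"])
for n,g,z0,yaws in(("mixer",(.45,.195,.06),.035,[40,70,100,130]),):
    V=[]
    for c,f in fs.items():
        m=mask(f,n,g)
        if m is None: print(n,c,"none");continue
        V.append((f,m,None)); print(n,c,fit(V[-1:],n,g,z0,yaws))
    print(n,"all",fit(V,n,g,z0,yaws))
print(env.read_state()["clock"])
E
```

```text
placed z err mm -0.7 True opening 45.6
clock 13.35
mixer wrist (array([452.4, 199.5, 156.6]), np.float64(0.051))
mixer top none
mixer side (array([455. , 196.6, -24.7]), np.float64(0.06))
mixer all (array([452.5, 199. , 156.2]), np.float64(0.069))
14.9917
```

View pics/w2.png

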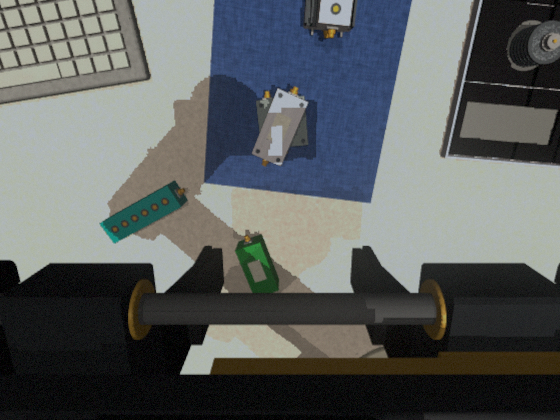

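The load sits in its nest. The mixer is the bare box at about (280,127), yaw around -24°; the green look-alike at (257,268) stays where it is. I'll move the mixer and then look at the splitter and filter.

```bash
python3 - <<'E'
from h import *
pick(.4530,.1985,-24,.035,.038,force=20)
place(.6305,-.263,-95,.038)
env.goto([.46,.16,.32],[180,0,0])
fs={c:env.grab_frame(c) for c in("wrist","top","side")}
cv2.imwrite("pics/w3.png",fs["wrist"]["image"])
for n,g,z0,yaws in(("splitter",(.45,.195,.02),0,[-20,0,20]),("filter",(.616,.135,.06),.035,[-6])):
    V=[]
    for c,f in fs.items():
        m=mask(f,n,g)
        if m is None: print(n,c,"none");continue
        V.append((f,m,None)); print(n,c,fit(V[-1:],n,g,z0,yaws))
    print(n,"all",fit(V,n,g,z0,yaws))
print(env.read_state()["clock"])
E
```

```text
grip 38.0 mm 20.0
placed z err mm -1.7 True opening 38.0
clock 23.9083
splitter wrist (array([456.6, 196.1,   5.6]), np.float64(0.061))
splitter top (array([455.6, 196. ,   4.4]), np.float64(0.128))
splitter side (array([458.3, 193.1,   4.5]), np.float64(0.051))
splitter all (array([456.8, 195.7,   6.3]), np.float64(0.097))
filter wrist (array([616.6, 135.1,  -5.5]), np.float64(0.031))
filter top (array([621.8, 131.8,  -1.3]), np.float64(0.464))
filter side (array([617.5, 132.8,  -9.8]), np.float64(0.142))
filter all (array([616.1, 135. ,  -5.8]), np.float64(0.224))
26.0833
```

View pics/w3.png

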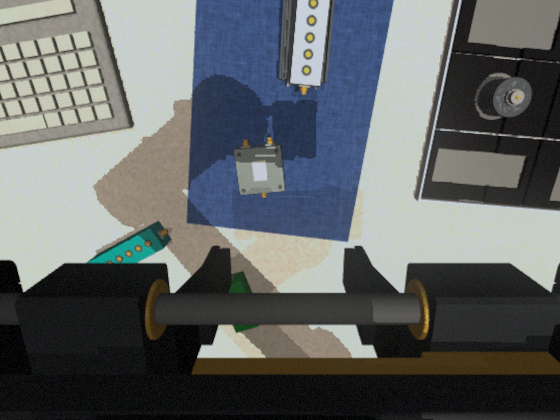

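The splitter is clear at about (260,170), with two connectors toward +x, yaw around 5°. The filter is at (308,40). I'll move the filter, then the splitter, then measure the amp.

```bash
python3 - <<'E'
from h import *
pick(.6165,.135,-5.7,.035,.034,force=20)
place(.4548,-.1032,-95,.034)
pick(.4568,.1957,5.3,0,.060,force=25)
place(.4424,-.2468,-95,.060)
env.goto([.53,.14,.32],[180,0,0])
fs={c:env.grab_frame(c) for c in("wrist","top","side")}
cv2.imwrite("pics/w4.png",fs["wrist"]["image"])
for n,g,z0,yaws in(("amp",(.615,.135,.03),0,[-20,0,20]),):
    V=[]
    for c,f in fs.items():
        m=mask(f,n,g)
        if m is None: print(n,c,"none");continue
        V.append((f,m,None)); print(n,c,fit(V[-1:],n,g,z0,yaws))
    print(n,"all",fit(V,n,g,z0,yaws))
print(env.read_state()["clock"])
E
```

```text
grip 33.7 mm 20.0
placed z err mm -1.7 True opening 34.2
clock 34.325
grip 79.4 mm 24.7
placed z err mm -1.3 True opening 79.6
clock 44.875
amp wrist (array([615.6, 138. ,  -3.9]), np.float64(0.031))
amp top (array([609.2, 146.5,  15.9]), np.float64(0.749))
amp side (array([619. , 134.2,  -3.3]), np.float64(0.06))
amp all (array([615.8, 137.6,  -3.5]), np.float64(0.295))
46.7083
```

View pics/w4.png

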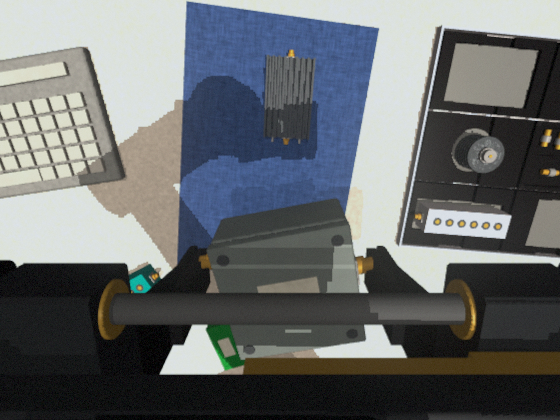

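The picture shows the amp free at about (290,100), but the splitter is still in the gripper. My `pick` skipped its approach turn because the height was exactly 0.20, so the fingers closed on the connectors (79 mm) and the later opening didn't release it. I'll set it gently back on the mat, fix the helper, re-measure and grip it across y.

```bash
sed -i 's/    env.goto(\[x,y,z0+h+.06\],q) if.*/    env.goto([x,y,.2],q); env.move_straight([x,y,z0+h+.05],rate=.3)/' h.py
# open the gripper before descending, still at .2; check width on gripping
python3 - <<'E'
from h import *
env.goto([.457,.196,.2],[180,0,-95]); env.move_straight([.457,.196,.03],rate=.15)
hit=env.move_straight([.457,.196,.002],rate=.02,force_limit=4)
print(hit,env.read_state()["position"].round(4),env.read_state()["opening"]*87)
env.gripper_to(1.0); env.move_straight([.457,.196,.2],rate=.15)
env.goto([.46,.16,.32],[180,0,0])
fs={c:env.grab_frame(c) for c in("wrist","top","side")}
cv2.imwrite("pics/w5.png",fs["wrist"]["image"])
n,g,z0="splitter",(.457,.196,.02),0; V=[]
for c,f in fs.items():
    m=mask(f,n,g)
    if m is None: print(n,c,"none");continue
    V.append((f,m,None)); print(n,c,fit(V[-1:],n,g,z0,[-20,0,20]))
print(env.read_state()["clock"])
E
```

```text
True [0.457  0.1959 0.007 ] 80.39022660310161
splitter wrist (array([455.3, 197.5,   4.9]), np.float64(0.07))
splitter top (array([454.3, 197. ,   3.9]), np.float64(0.084))
splitter side (array([459. , 194.6,   5. ]), np.float64(0.058))
54.3667
```

View pics/w5.png

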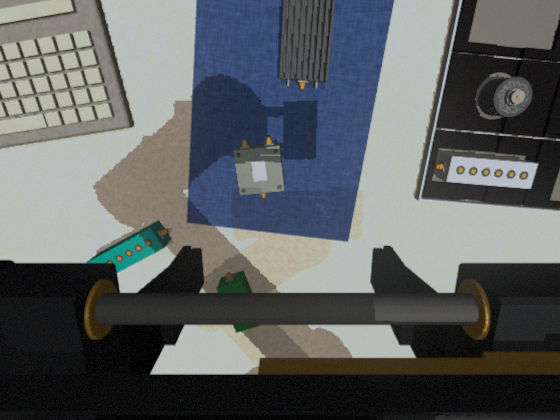

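The splitter is flat on the mat again at about (260,170), yaw 5°. I'll regrip it across y, checking the width before lifting, and then move the amp.

```bash
python3 - <<'E'
s=open('h.py').read()
s=s.replace('''    env.move_straight([x,y,z0+h+.02],rate=.06)''','''    assert abs(s["opening"]*.087-w)<.003, "wrong width"
    env.move_straight([x,y,z0+h+.02],rate=.06)''').replace("+.022)/.087","+.024)/.087")
open('h.py','w').write(s)
E
python3 - <<'E'
from h import *
pick(.4560,.1970,4.8,0,.060,force=25)
place(.4424,-.2468,-95,.060)
pick(.6160,.1375,-3.7,0,.058,force=30)
place(.6435,-.1197,-95,.058)
env.goto([.45,-.18,.40],[180,0,0])
for c in("wrist","top"):
    f=env.grab_frame(c); im=f["image"]
    if c=="top": im=cv2.resize(im[95:240,295:450],None,fx=4,fy=4,interpolation=cv2.INTER_CUBIC)
    cv2.imwrite(f"pics/{c}6.png",im)
print(env.read_state()["clock"])
E
```

```text
grip 60.1 mm 24.9
placed z err mm -1.7 True opening 59.9
clock 63.375
grip 57.8 mm 30.0
placed z err mm -1.6 True opening 57.8
clock 72.7917
74.45
```

View pics/wrist6.png

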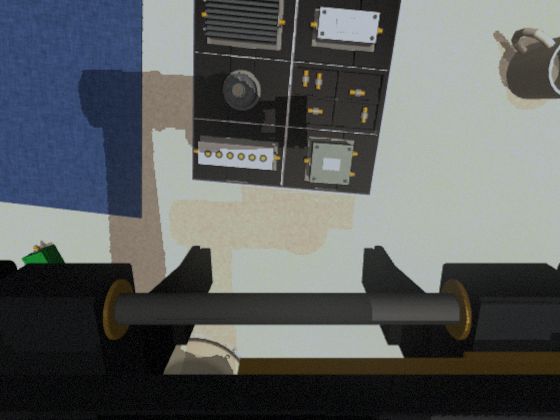

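View pics/top6.png

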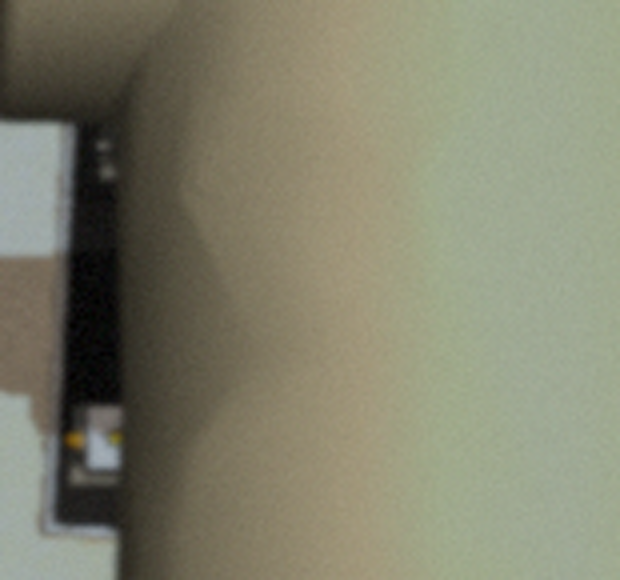

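All five modules are in their nests in the wrist view: amp (243,20), mixer (347,27), load (241,90), filter (236,154) and splitter (330,162). One numeric check against the pocket centres will show whether they're fully seated.

```bash
python3 - <<'E'
from h import *
N=dict(amp=(.6435,-.1197),mixer=(.6305,-.263),load=(.5485,-.1118),splitter=(.4424,-.2468),filter=(.4548,-.1032))
env.goto([.53,-.19,.42],[180,0,0])
f=env.grab_frame("wrist"); cv2.imwrite("pics/w7.png",cv2.resize(f["image"][30:250,180:400],None,fx=2.7,fy=2.7,interpolation=cv2.INTER_CUBIC))
for n,(x,y) in N.items():
    m=mask(f,n,(x,y,.03)); 
    for z0 in(.009,.015):print(n,z0,None if m is None else fit([(f,m,None)],n,(x,y),z0,[85]),(x,y))
print(env.read_state()["clock"],env.read_state()["force"].round(1))
E
```

```text
amp 0.009 (array([ 643.4, -117.6,   85. ]), np.float64(0.044)) (0.6435, -0.1197)
amp 0.015 (array([ 643. , -118.3,   85.4]), np.float64(0.053)) (0.6435, -0.1197)
mixer 0.009 (array([ 630.3, -260.5,   85. ]), np.float64(0.067)) (0.6305, -0.263)
mixer 0.015 (array([ 630.3, -259.4,   85. ]), np.float64(0.079)) (0.6305, -0.263)
load 0.009 (array([ 547.8, -110.7,   92.1]), np.float64(0.072)) (0.5485, -0.1118)
load 0.015 (array([ 548.4, -111.6,  107.7]), np.float64(0.091)) (0.5485, -0.1118)
splitter 0.009 (array([ 442.4, -245.5,   86.1]), np.float64(0.072)) (0.4424, -0.2468)
splitter 0.015 (array([ 444.5, -245.1,   86.4]), np.float64(0.071)) (0.4424, -0.2468)
filter 0.009 (array([ 454.7, -101. ,   85.2]), np.float64(0.059)) (0.4548, -0.1032)
filter 0.015 (array([ 456.5, -102. ,   84.9]), np.float64(0.074)) (0.4548, -0.1032)
75.175 [ 0.8  0.2 -0.3]
```

View pics/w7.png

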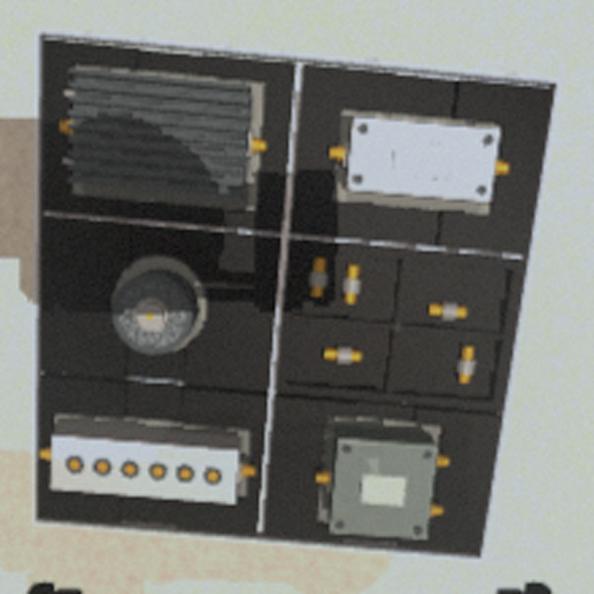

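All five are centred to within about 3 mm, inside the 6 mm clearance. They were set down at floor height and sit upright, and the arm is clear. Handing in.

```bash
python3 -c "
from workcell import env
print(env.close_job())"
```

```text
the job is handed in; nothing more can be done
None
```

All five modules are back in their own nests, upright and on the floor; the job was handed in at about 75 s of 112 s. One slip: the splitter was first gripped by its connectors and lowered into its nest that way, so I set it gently back on the mat and regripped it properly.

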